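Tip a heating block wells-up and slide it into the rack

TASK

One aluminium heating block has been left standing on its end on the bench. Tip it over so that its wells face up like the other two blocks, then put it lengthwise into the empty bay of the rack, lying flat and pushed fully home against the back stop. Leave the two parked blocks, the beaker, the amber bottle and the vial standing where they are.

Things in the scene. Friction and masses are not known exactly. Their poses are not given: they have to be found in the camera images.
- block_center (a point): Loose aluminium block (0.2-0.42 kg), this point its centre: 80 mm long (own x), 50 wide (own y), 40 thick (own z). Own +z points out of the 80 x 50 face with six round wells (14 wide, 30 deep); opposite face plain. At first it stands 80 mm tall on an end, own +x up, wells facing the robot or to a side. A push of about 1 N high on the well face tips it over its far lower edge, wells up.
- bay_home (a point): Empty bay (left, middle or right of three): the block's centre when fully home, 20 mm above the bench. +x runs from the open front (towards the robot) to the back stop, whose face is 40 mm beyond this point. No floor: the block slides on the bench. Side walls 60 mm apart inside, 6 thick, 15 high, begin 45 mm before this point; flared lips at the mouth begin 57 mm before it.
- parked_a_center (a point): Centre of one of two loose blocks of the same kind already parked in the other bays, wells up, 40 mm tall; same axes as the block's.
- parked_b_center (a point): Centre of the other parked block; same as above.
- beaker_mid (a point): Empty clear beaker, 78 x 88 mm, 94 mm tall, standing loose on the bench near the hotplate; this point is half-way up, its own z is up.
- amber_mid (a point): Amber bottle with black cap, 48 mm wide, 114 mm tall, loose; this point is half-way up, its own z is up.
- vial_mid (a point): Small sample vial with white cap, 23 mm wide, 45 mm tall, loose; this point is half-way up, its own z is up.
- rack: Steel rack fixed to the bench: a back rail 250 mm long and 18 mm high with three bays side by side, 80 mm apart. Origin on the bench under the middle bay's home point; +x from the open fronts to the back, +y along the rail.
Mind the look-alikes: they are no part of the job. What is shaped like the part that bears bay_home but pink is not meant.

How it is judged:
By the outcome, as a careful person would: the job done as asked, in the order asked, and still so for the second after the job is handed in, with the robot touching nothing.
It also fails if it takes over 54 s, if anything falls off the work surface, if the arm or the gripper's body presses on something with over 40 N, if the wrist force passes 120 N, or if a joint passes its speed limit or range.

ROBOT

A 6-joint arm with a two-finger parallel gripper is mounted at the origin on a cart in front of the work surface, level with it; the furniture and walls round the work are solid. World frame = base frame: x ahead of the robot, y to its left, z up, the work surface at z = 0. Lengths are in m, angles in rad, forces in N, time in s.
With the tool pointing down it reaches from about 0.25 to 0.85 m from the base axis. Payload 12.5 kg.
Tool frame: the origin (TCP) lies midway between the tips of the shut fingers; the grasp point (between the pads) lies behind it (ctrl.pinch_z is the z of the grasp point in the tool frame, in m); z points along the fingers, y is the direction in which the jaws open and shut (so a half turn about z gives the same grasp; the last joint's range is limited). The gripper opens to 93 mm and grips with 3 to 60 N. Pads are 15 mm wide; open, the fingers measure 128 mm over their backs; the gripper's body (75 mm by 188 mm) begins 65 mm behind the grasp point.
Start: joints at [-1.27, 0.351, 1.652, -0, 1.139, -0.085], TCP at [0.207, -0.51, 0.219] pointing down, gripper open.
Joint ranges: [-2.75, 2.75], [-0.79, 2.1], [0.01, 2.65], [-1.57, 4.71], [0.07, 3.14], [-2.87, 2.87]. Speed limits (rad/s): [2.22, 2.22, 2.79, 3.14, 3.14, 3.14].

INTERFACE

Orientations are given as [roll, pitch, yaw] about the fixed x, y, z axes, in that order (R = Rz(yaw) Ry(pitch) Rx(roll)).
In Python, from workcell import ctrl gives the robot as it stands.
- The arm moves only by the tool play_rows, never from a script. Its argument "deltas" is one flat list of numbers, 7 for each row, row after row: the turn, a rotation vector about the tool's x, y, z in rad, then the shift along the tool's x, y, z in m, then the opening, from 0 (shut) to 1 (fully open). A call has 1 to 20 rows; each row is the pose to reach, as a shift and turn from the pose measured when the call began, along the tool's axes at that moment; what a row does not reach only later rows make up. A row lasts 1/10 s, in which the tool goes at most 50 mm and 8.59 degrees, less where a joint would pass 70% of its speed; a pose out of reach is approached as far as the arm can. A call with a gripper value outside its range is refused whole. The fingers move at their own pace and stop on an object; "force" is the grip in N (left out, the last holds). Time passes only in rows, so rows that repeat a pose let the fingers close. It gives the time, the measured TCP pose, the force and the opening at its end, in the units of the state.
- ctrl.get_state(): the state, without advancing time (a new reading comes with each control period).
- ctrl.capture(name): name is "scene" or "top" or "wrist"; returns a dict with "frame" (480x640x3 uint8, blue, green, red), "depth" (480x640 float32, m along the optical axis (not along the pixel's ray), 0 where there is no reading), "fovy" (degrees; the focal length in pixels is half the picture's height over the tangent of half this angle, whatever the lens; pixels are square), "cx", "cy" (the principal point, pixels), "origin" and "rotation" of the camera in the world. Camera axes: x right, y up, looking along -z (the intrinsics and any distortion apply to the point x, -y, -z); pixel columns grow to the right and rows downward; lengths in m; the calibration is good to about 2 mm. The wrist camera is an equidistant fisheye: a pixel r from the principal point sees the ray r / f radians off the axis. A picture is of the moment at which its call begins.
- ctrl.sign_off(): hands the job in, once; it reports no verdict.
The state is a dict: "time": time; "qpos": joint angles; "joint_vel": joint speeds; "joint_torque": joint torques, N m; "tcp_pos": TCP position; "tool_rot": TCP orientation; "ft_force": force on the tool from outside, world axes, zero at the start; "wrist_torque": the same for the moment, N m; "grip_width": opening from 0.0 (shut) to 1.0 (fully open).
Only numpy, scipy, OpenCV 4.12 (cv2) and the standard library are available. Lean on these libraries where they do the work, as an engineer would, in place of code of your own. Each camera call takes 0.05 s, during which the arm holds its last target. There are 200 camera calls.

## Working session

There is one attempt and no reset: what is moved stays moved. The work goes in short steps, Python scripts to look and compute and a tool call to move; the robot and the scene stay as the last step left them, time stands still between calls to the robot, and variables do not carry over. Pictures are saved under pics/ and viewed, about 8 in all and at most 12, crops included, and the job is handed in when it is done.

Besides the shell and the picture viewer there is one more tool, called by a JSON object that holds its "name" and its "arguments". play_rows: Moves the arm, as the interface text tells. Its arguments: {"type":"object","properties":{"deltas":{"type":"array"},"force":{"type":"number"}},"required":["deltas"]}

```bash
mkdir -p pics
cat > h.py <<'E'
import numpy as np, cv2
from workcell import ctrl
def cap(n):
    c=ctrl.capture(n); c['f']=240/np.tan(np.radians(c['fovy'])/2); return c
def cloud(c):
    v,u=np.mgrid[:480,:640]; d=c['depth']
    p=np.stack([(u-c['cx'])/c['f']*d,-(v-c['cy'])/c['f']*d,-d],-1)
    return p@np.array(c['rotation']).T+np.array(c['origin'])
E
python3 - <<'E'
from h import *
for n in('scene','top'):
    c=cap(n); cv2.imwrite(f'pics/{n}0.png',c['frame']); np.savez(f'{n}0.npz',**c)
    print(n,c['fovy'],c['cx'],c['cy'],c['origin'],np.round(c['rotation'],3).tolist(),[k for k in c])
print(ctrl.get_state(),ctrl.pinch_z)
E
```

```text
scene 42.91048875823969 320.93344408923406 243.07525015457372 [-0.05854608  0.74120441  1.16038211] [0.778, -0.008, -2.563] ['frame', 'depth', 'fovy', 'cx', 'cy', 'origin', 'rotation', 'f']
top 42.380504287380845 328.9347227552382 240.53403732502508 [ 0.35524699 -0.15817708  1.54082552] [0.116, 0.009, -1.594] ['frame', 'depth', 'fovy', 'cx', 'cy', 'origin', 'rotation', 'f']
{'time': 0.1, 'qpos': array([-1.26957619e+00,  3.51156466e-01,  1.65234676e+00, -5.06150230e-05,
        1.13908474e+00, -8.45838906e-02]), 'joint_vel': array([ 4.69025686e-04, -2.75749162e-03,  8.45314497e-05,  3.37579469e-04,
       -1.74323699e-03, -1.66352181e-03]), 'joint_torque': array([ 6.41515508e-04, -4.98025060e+01, -2.85704684e+01,  7.00550876e-02,
        2.39083538e-02, -2.79762492e-05]), 'tcp_pos': array([ 0.20689781, -0.50927659,  0.21817451]), 'tool_rot': array([-3.14059702e+00, -3.83006458e-05,  3.85825208e-01]), 'ft_force': array([ 0.67312463, -0.1385475 , -0.38587875]), 'wrist_torque': array([-0.00767671,  0.03782024,  0.03137158]), 'grip_width': 1.0006995579986648} -0.0188
```

View pics/scene0.png

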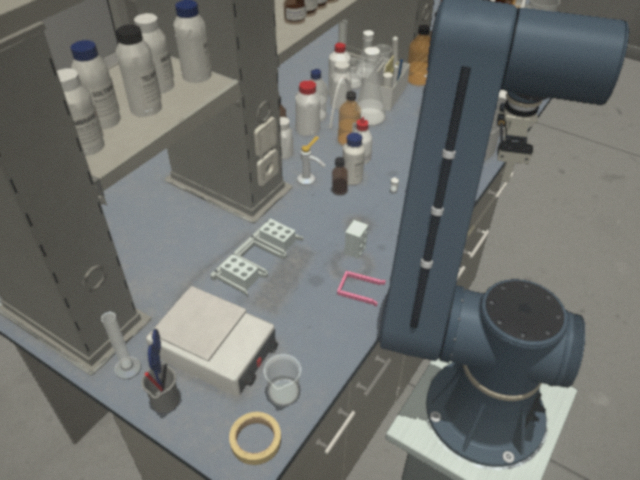

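View pics/top0.png

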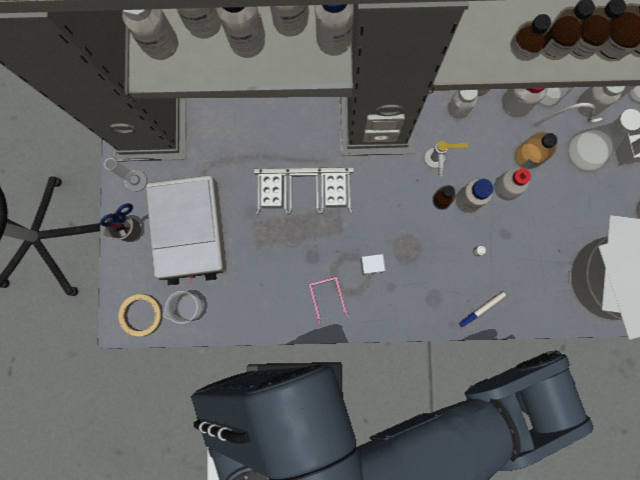

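The block stands at top (373,264), scene (356,236). The rack is at top (255–355,170–212), with its middle bay (304,190) empty and the outer two full. The pink U at top (328,298) is the look-alike. I'll measure and confirm with an enlarged crop.

```bash
cat >> h.py <<'E'
from scipy.spatial.transform import Rotation as Ro
def cloud(c):
    v,u=np.mgrid[:480,:640]; d=c['depth']
    p=np.stack([(u-c['cx'])/c['f']*d,-(v-c['cy'])/c['f']*d,-d],-1)
    return p@Ro.from_euler('xyz',c['rotation']).as_matrix().T+np.array(c['origin'])
def rect(P,m):
    q=P[m][:,:2]; (cx,cy),(w,h),a=cv2.minAreaRect((q*1000).astype(np.float32))
    return np.round([cx,cy,w,h,a],1), np.round(np.median(P[m],0),4), m.sum()
E
python3 - <<'E'
from h import *
T=dict(np.load('top0.npz')); S=dict(np.load('scene0.npz'))
P=cloud(T); Q=cloud(S)
v,u=np.mgrid[:480,:640]
box=lambda a,b,c,d:(u>=a)&(u<b)&(v>=c)&(v<d)
print('bench',np.median(P[box(220,250,230,280)],0),np.median(Q[230:240,330:340].reshape(-1,3),0))
z=P[...,2]
print('block',rect(P,box(350,400,240,290)&(z>.07)&(z<.09)))
print('pkL',rect(P,box(250,290,165,215)&(z>.032)&(z<.05)))
print('pkR',rect(P,box(317,358,165,215)&(z>.032)&(z<.05)))
print('rack',rect(P,box(250,360,160,182)&(z>.012)&(z<.024)))
print('rackmid',rect(P,box(284,324,174,216)&(z>.009)&(z<.024)))
for n,b in dict(beaker=(160,208,285,325),amber=(432,458,183,212),vial=(472,490,243,260),pink=(305,352,275,325)).items():
    print(n,rect(P,box(*b)&(z>.008)&(z<.2)),np.percentile(P[box(*b)][:,2],98))
zs=Q[...,2]; m=(zs>.01)&(zs<.09)&box(335,380,210,265)
print('scene block top',rect(Q,m&(zs>.073)))
a=cv2.resize(S['frame'][205:285,300:400],(600,480),interpolation=3)
b=cv2.resize(T['frame'][160:290,245:395],(554,480),interpolation=3)
cv2.imwrite('pics/crop1.png',cv2.resize(np.hstack([a,b]),(800,333)))
E
```

```text
bench [ 5.04866185e-01  8.84728288e-02 -4.02640637e-04] [ 0.54670929 -0.26825084 -0.00107694]
block (array([ 468.9, -251. ,   40.3,   50.3,    5.7]), array([ 0.4683, -0.2504,  0.079 ]), np.int64(365))
pkL (array([661. ,  -7.7,  48.1,  81. ,  89. ]), array([ 0.6605, -0.0074,  0.039 ]), np.int64(489))
pkR (array([ 659.3, -166.4,   49.5,   80.5,   89.4]), array([ 0.6604, -0.1654,  0.0391]), np.int64(489))
rack (array([703. , -87.5, 246.6,  36.7,  88.8]), array([ 0.7101, -0.0854,  0.0169]), np.int64(639))
rackmid (array([654.3, -87.7,  98.4, 101.3,  88.8]), array([ 0.6611, -0.0913,  0.0141]), np.int64(398))
beaker (array([385.8, 212.9, 110. ,  89. ,  80.9]), array([0.3755, 0.2174, 0.0732]), np.int64(728)) 0.09301065874376642
amber (array([ 630.2, -442.6,   65.2,   63.4,   49.2]), array([ 0.6242, -0.4261,  0.0765]), np.int64(437)) 0.11598678252544023
vial (array([ 500.4, -517.2,   26.6,   33.2,   77.7]), array([ 0.4975, -0.5124,  0.0416]), np.int64(95)) 0.047584949238400176
pink (array([ 388.7, -147.7,  102.4,   94.2,   13.4]), array([ 0.4026, -0.1293,  0.0134]), np.int64(256)) 0.017094373315799105
scene block top (array([ 471.2, -247. ,   41.6,   58. ,    7.5]), array([ 0.4704, -0.2462,  0.0787]), np.int64(244))
```

View pics/crop1.png

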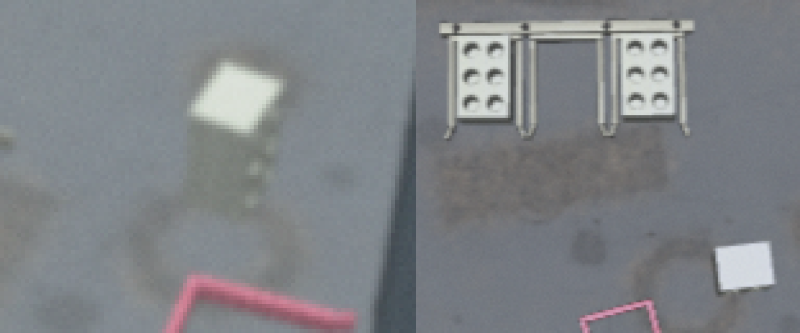

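Crop shows the block with its wells on the face towards the robot (right face in the scene view) and its broad edge roughly along y. So pushing it towards +x lays it wells up. The middle bay of the steel rack is empty: home ≈ (0.660,-0.087). The block is at (0.469,-0.251), height 79 mm, 40×50 footprint, all matching the description. First I move behind it with the fingers shut.

{"name": "play_rows", "arguments": {"deltas": [0,0,0.03,0.029,-0.0155,0.008,0,0,0,0.06,0.0575,-0.031,0.016,0,0,0,0.09,0.086,-0.0465,0.024,0,0,0,0.12,0.115,-0.062,0.032,0,0,0,0.15,0.144,-0.0775,0.04,0,0,0,0.18,0.1725,-0.093,0.048,0,0,0,0.21,0.201,-0.1085,0.056,0,0,0,0.24,0.23,-0.124,0.064,0,0,0,0.276,0.259,-0.14,0.072,0,0,0,0.276,0.2875,-0.155,0.08,0,0,0,0.276,0.2875,-0.155,0.08,0,0,0,0.276,0.2875,-0.155,0.08,0,0,0,0.276,0.2875,-0.155,0.08,0], "force": 15}}

```text
time: 1.4
tcp_pos: [0.4146, -0.258, 0.1385]
tool_rot: [-3.141, 0.0, 0.109]
ft_force: [-0.6, -0.5, 0.5]
grip_width: 0.005
```

{"name": "play_rows", "arguments": {"deltas": [0,0,0,0,0,0.03,0,0,0,0,0,0,0.06,0,0,0,0,0,0,0.076,0,0,0,0,0.008,0,0.076,0,0,0,0,0.014,0,0.076,0,0,0,0,0.019,0,0.076,0,0,0,0,0.024,0,0.076,0,0,0,0,0.028,0,0.076,0,0,0,0,0.032,0,0.076,0,0,0,0,0.036,0,0.076,0,0,0,0,0.04,0,0.076,0,0,0,0,0.044,0,0.076,0,0,0,0,0.048,0,0.076,0,0,0,0,0.052,0,0.076,0,0,0,0,0.056,0,0.076,0,0,0,0,0.06,0,0.076,0,0,0,0,0.064,0,0.076,0,0,0,0,0.068,0,0.076,0,0,0,0,0.072,0,0.076,0,0,0,0,0.072,0,0.076,0]}}

```text
time: 3.4
tcp_pos: [0.4866, -0.2501, 0.0625]
tool_rot: [-3.141, -0.0, 0.11]
ft_force: [-0.3, -0.8, -0.2]
grip_width: 0.006
```

Run:
```python
from h import *
T=cap('top');S=cap('scene');P=cloud(T);Q=cloud(S)
v,u=np.mgrid[:480,:640]
for n,X,b in(('top',P,(330,410,190,300)),('scene',Q,(300,400,180,290))):
    m=(u>=b[0])&(u<b[1])&(v>=b[2])&(v<b[3])
    z=X[...,2]
    print(n,rect(X,m&(z>.033)&(z<.046)&(X[...,0]>.42)&(X[...,1]<-.19)&(X[...,1]>-.32)))
    print(n,'55-90',(m&(z>.055)&(z<.085)&(X[...,1]<-.19)).sum())
a=cv2.resize(S['frame'][195:285,300:420],(640,480),interpolation=3)
b=cv2.resize(T['frame'][160:290,245:395],(554,480),interpolation=3)
cv2.imwrite('pics/crop2.png',cv2.resize(np.hstack([a,b]),(800,322)))
```

```text
top (array([ 6.242e+02, -1.907e+02,  1.000e-01,  1.180e+01,  8.900e+01]), array([ 0.624 , -0.1906,  0.0382]), np.int64(6))
top 55-90 0
scene (array([ 531.4, -236.4,   81.2,   50.2,    5.6]), array([ 0.5291, -0.2359,  0.0382]), np.int64(325))
scene 55-90 26
```

View pics/crop2.png

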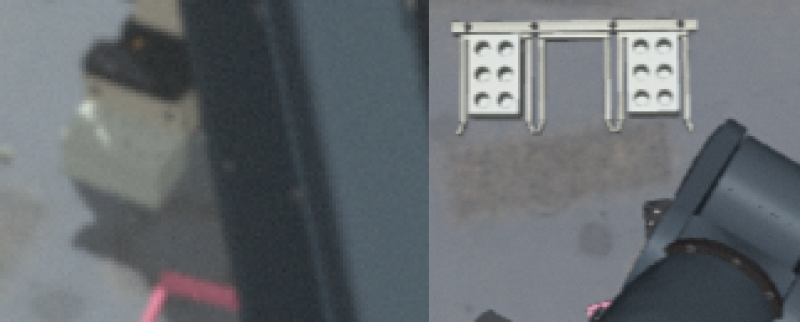

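Scene depth shows an 81×50 mm top face at z≈0.038, yaw 5.6°, near (0.531,-0.236), which is what a tipped block should give. The wells are hidden by the arm, so I back off, open and look.

{"name": "play_rows", "arguments": {"deltas": [0,0,0,0,0,-0.03,0,0,0,0,-0.03,0,-0.06,1,0,0,0,-0.06,0,-0.09,1,0,0,0,-0.09,0,-0.12,1,0,0,0,-0.12,0,-0.14,1,0,0,0,-0.12,0,-0.14,1,0,0,0,-0.12,0,-0.14,1]}}

```text
time: 4.2
tcp_pos: [0.3669, -0.2635, 0.2027]
tool_rot: [-3.142, -0.001, 0.108]
ft_force: [-0.4, 1.1, -0.6]
grip_width: 0.474
```

Run:
```python
from h import *
T=cap('top');S=cap('scene');W=cap('wrist');P=cloud(T);Q=cloud(S)
for n,X in(('top',P),('scene',Q)):
    z=X[...,2]
    print(n,rect(X,(z>.033)&(z<.046)&(X[...,0]>.45)&(X[...,0]<.6)&(X[...,1]<-.19)&(X[...,1]>-.30)))
    for y0,y1 in((-.05,.04),(-.21,-.12)):print(rect(X,(z>.033)&(z<.046)&(X[...,0]>.6)&(X[...,0]<.72)&(X[...,1]<y1)&(X[...,1]>y0)))
b=cv2.resize(T['frame'][160:290,245:395],(554,480),interpolation=3)
cv2.imwrite('pics/crop3.png',cv2.resize(np.hstack([W['frame'],b]),(800,322)))
print(W['origin'],W['rotation'],W['fovy'],W['cx'],W['cy'],ctrl.get_state()['tcp_pos'])
```

```text
top (array([ 529.8, -244.9,   80.7,   50.2,    5.5]), array([ 0.5292, -0.2449,  0.0392]), np.int64(492))
(array([660.9,  -7.7,  47.7,  81.1,  89.2]), array([ 0.6603, -0.0078,  0.039 ]), np.int64(464))
(array([ 659. , -166.6,   49.4,   81.1,   89.2]), array([ 0.659 , -0.1661,  0.0393]), np.int64(474))
scene (array([ 532.1, -240.1,   83. ,   61.3,    6.5]), array([ 0.5294, -0.2396,  0.0384]), np.int64(400))
(array([662.4,  -4.3,  57. ,  86.5,  89.9]), array([ 0.6637, -0.0023,  0.0385]), np.int64(476))
(array([ 661.7, -161.9,   57.4,   86.3,   89.1]), array([ 0.6596, -0.1606,  0.0388]), np.int64(398))
[ 0.44649802 -0.25416115  0.36739443] [-0.28810568  0.00230126 -1.46048546] 65.70646984690485 318.8737857130051 236.43998385413877 [ 0.36725742 -0.26294997  0.2015841 ]
```

View pics/crop3.png

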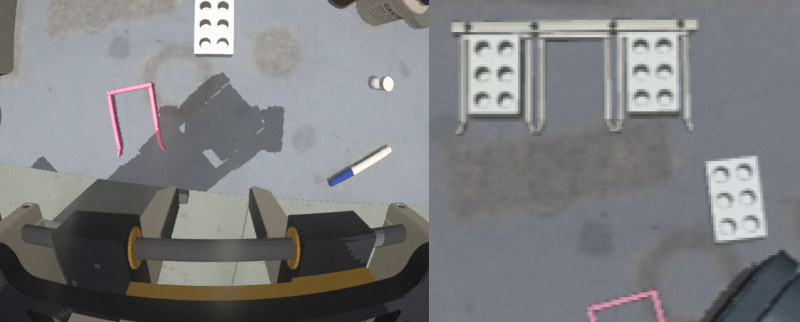

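Wells are up, block at (0.530,-0.243) (mean of two views, which differ by about 5 mm in y but agree on block-to-bay offset: +0.130, +0.157). I grasp across the 50 mm width, with tips kept above the 15 mm walls.

{"name": "play_rows", "arguments": {"deltas": [0,0,0.012,0.04,0,0.02,1,0,0,0.012,0.08,-0.001,0.05,1,0,0,0.012,0.12,-0.002,0.08,1,0,0,0.012,0.164,-0.0023,0.11,1,0,0,0.012,0.164,-0.0023,0.125,1,0,0,0.012,0.164,-0.0023,0.14,1,0,0,0.012,0.164,-0.0023,0.155,1,0,0,0.012,0.164,-0.0023,0.17,1,0,0,0.012,0.164,-0.0023,0.18,1,0,0,0.012,0.164,-0.0023,0.1835,1,0,0,0.012,0.164,-0.0023,0.1835,1,0,0,0.012,0.164,-0.0023,0.1835,0.3,0,0,0.012,0.164,-0.0023,0.1835,0.3,0,0,0.012,0.164,-0.0023,0.1835,0.3,0,0,0.012,0.164,-0.0023,0.1835,0.3,0,0,0.012,0.164,-0.0023,0.1835,0.3,0,0,0.012,0.164,-0.0023,0.1835,0.3,0,0,0.012,0.164,-0.0023,0.1835,0.3,0,0,0.012,0.164,-0.0023,0.1835,0.3], "force": 30}}

```text
time: 6.25
tcp_pos: [0.5299, -0.2426, 0.018]
tool_rot: [-3.14, 0.001, 0.098]
ft_force: [0.1, -2.7, 0.1]
grip_width: 0.534
```

{"name": "play_rows", "arguments": {"deltas": [0,0,0,0,0,-0.015,0.3,0,0,0,0,0,-0.04,0.3,0,0,0,0,0,-0.065,0.3,0,0,0.014,0.017,-0.018,-0.065,0.3,0,0,0.028,0.0345,-0.036,-0.065,0.3,0,0,0.042,0.052,-0.054,-0.065,0.3,0,0,0.056,0.069,-0.072,-0.065,0.3,0,0,0.07,0.086,-0.09,-0.065,0.3,0,0,0.084,0.1035,-0.108,-0.065,0.3,0,0,0.098,0.1205,-0.126,-0.065,0.3,0,0,0.112,0.138,-0.144,-0.065,0.3,0,0,0.112,0.138,-0.144,-0.065,0.3,0,0,0.112,0.138,-0.144,-0.05,0.3,0,0,0.112,0.138,-0.144,-0.035,0.3,0,0,0.112,0.138,-0.144,-0.03,0.3,0,0,0.112,0.138,-0.144,-0.03,0.3]}}

```text
time: 7.85
tcp_pos: [0.652, -0.0862, 0.0464]
tool_rot: [-3.14, 0.004, -0.015]
ft_force: [0.4, -0.3, -3.7]
grip_width: 0.536
```

Run:
```python
from h import *
T=cap('top');S=cap('scene');W=cap('wrist');P=cloud(T);Q=cloud(S)
a=cv2.resize(S['frame'][185:310,190:340],(576,480),interpolation=3)
cv2.imwrite('pics/crop4.png',cv2.resize(np.hstack([a,W['frame']]),(800,316)))
z=Q[...,2]
print(rect(Q,(z>.055)&(z<.075)&(Q[...,0]>.58)&(Q[...,0]<.72)&(Q[...,1]<-.03)&(Q[...,1]>-.14)))
```

```text
(array([638.5, -80.9,  53.9,  78.3,   1.5]), array([ 0.6383, -0.0809,  0.0667]), np.int64(415))
```

View pics/crop4.png

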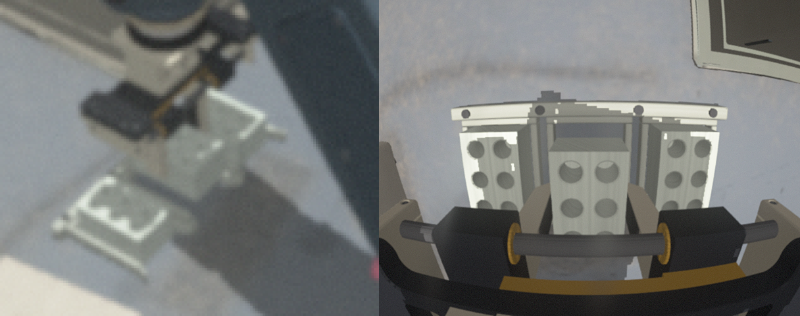

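Wrist view: the block hangs level and centred between the middle bay's walls, just short of the rail, with fingers clear of both neighbours. Lowering and releasing with a small opening.

{"name": "play_rows", "arguments": {"deltas": [0,0,0,0,0,0.008,0.3,0,0,0,0,0,0.016,0.3,0,0,0,0,0,0.022,0.3,0,0,0,0,0,0.026,0.3,0,0,0,0,0,0.0285,0.3,0,0,0,0,0,0.0285,0.3,0,0,0,0,0,0.0285,0.3]}}

```text
time: 8.7
tcp_pos: [0.6535, -0.0861, 0.0201]
tool_rot: [-3.14, 0.0, -0.014]
ft_force: [0.8, -0.1, -3.8]
grip_width: 0.537
```

{"name": "play_rows", "arguments": {"deltas": [0,0,0,0,0,0.001,0.3,0,0,0,0,0,0.002,0.3,0,0,0,0,0,0.0025,0.3,0,0,0,0,0,0.0025,0.3]}}

```text
time: 9.1
tcp_pos: [0.6536, -0.0861, 0.018]
tool_rot: [-3.14, -0.0, -0.014]
ft_force: [-0.9, -0.3, 0.3]
grip_width: 0.537
```

{"name": "play_rows", "arguments": {"deltas": [0,0,0,0,0,0,0.62,0,0,0,0,0,0,0.62,0,0,0,0,0,0,0.62,0,0,0,0,0,-0.01,0.62,0,0,0,0,0,-0.04,0.62,0,0,0,0,0,-0.08,0.62,0,0,0,-0.03,0,-0.09,0.4,0,0,0,-0.07,0,-0.09,0,0,0,0,-0.11,0,-0.09,0,0,0,0,-0.11,0,-0.09,0,0,0,0,-0.11,0,-0.09,0,0,0,0,-0.11,0,-0.09,0]}}

```text
time: 10.3
tcp_pos: [0.5449, -0.0849, 0.1087]
tool_rot: [-3.141, -0.002, -0.014]
ft_force: [-0.4, 0.3, -0.4]
grip_width: 0.158
```

```bash
cat > chk.py <<'E'
from h import *
import sys
T=cap('top');S=cap('scene');W=cap('wrist')
for n,X in(('top',cloud(T)),('scene',cloud(S))):
    z=X[...,2]
    for y0,y1 in((-.05,.04),(-.13,-.05),(-.21,-.12)):
        m=(z>.033)&(z<.046)&(X[...,0]>.59)&(X[...,0]<.72)&(X[...,1]<y1)&(X[...,1]>y0)
        if m.sum()>50: print(n,rect(X,m))
b=cv2.resize(T['frame'][160:260,245:395],(554,369),interpolation=3)
cv2.imwrite(sys.argv[1],cv2.resize(np.hstack([cv2.resize(W['frame'],(492,369)),b]),(800,282)))
print(ctrl.get_state()['tcp_pos'])
E
python3 chk.py pics/crop5.png
```

```text
top (array([ 6.794e+02, -7.800e+00,  4.290e+01,  4.850e+01,  1.000e-01]), array([ 0.689 , -0.0067,  0.0389]), np.int64(159))
top (array([671.7, -87. ,  47.4,  44.4,  88.5]), array([ 0.672, -0.088,  0.039]), np.int64(236))
top (array([ 6.595e+02, -1.662e+02,  8.170e+01,  4.860e+01,  6.000e-01]), array([ 0.6654, -0.1672,  0.0395]), np.int64(419))
scene (array([663.7,  -4.9,  55.2,  86.9,  87.9]), array([ 0.6607, -0.0024,  0.0387]), np.int64(464))
scene (array([656. , -82.9,  54.8,  86. ,  88.2]), array([ 0.6527, -0.0815,  0.0386]), np.int64(422))
[ 0.54442507 -0.08470228  0.10803473]
```

View pics/crop5.png

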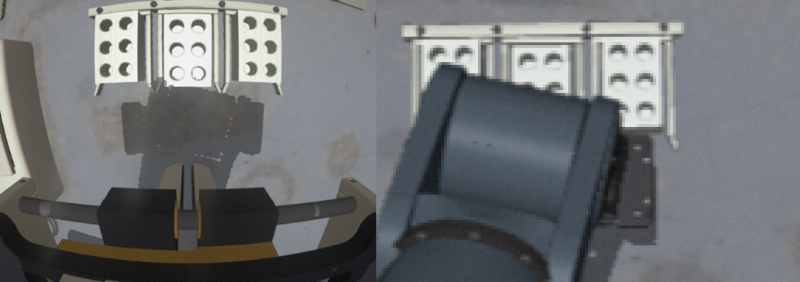

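In the bay, flat, about 6 mm short of its neighbours. Now lowering shut fingers in front and pushing it home in small steps.

{"name": "play_rows", "arguments": {"deltas": [0,0,0,0,0,0.03,0,0,0,0,0,0,0.06,0,0,0,0,0,0,0.08,0,0,0,0,0,0.002,0.092,0,0,0,0,0.015,0.002,0.093,0,0,0,0,0.03,0.002,0.093,0,0,0,0,0.04,0.002,0.093,0,0,0,0,0.045,0.002,0.093,0,0,0,0,0.05,0.002,0.093,0,0,0,0,0.054,0.002,0.093,0,0,0,0,0.057,0.002,0.093,0,0,0,0,0.059,0.002,0.093,0,0,0,0,0.061,0.002,0.093,0,0,0,0,0.062,0.002,0.093,0]}}

```text
time: 11.85
tcp_pos: [0.6054, -0.0874, 0.015]
tool_rot: [-3.14, 0.002, -0.014]
ft_force: [-7.9, -0.8, 5.8]
grip_width: 0.003
```

{"name": "play_rows", "arguments": {"deltas": [0,0,0,0.001,0,0,0,0,0,0,0.002,0,0,0,0,0,0,0.003,0,0,0,0,0,0,0.003,0,0,0]}}

```text
time: 12.25
tcp_pos: [0.6073, -0.0874, 0.015]
tool_rot: [-3.14, 0.005, -0.014]
ft_force: [-6.0, -0.9, 4.8]
grip_width: 0.001
```

```bash
python3 chk.py pics/crop6.png
```

```text
top (array([ 659.8, -171.4,   41.9,   79.5,   87.4]), array([ 0.6753, -0.1797,  0.0391]), np.int64(192))
scene (array([663.5,  -3.8,  55.5,  86.7,  88.7]), array([ 0.6603, -0.0025,  0.0387]), np.int64(471))
scene (array([640.1, -80.7,  42.6,  87.9,  85.4]), array([ 0.6089, -0.0745,  0.0388]), np.int64(76))
[ 0.60732928 -0.08736577  0.0150237 ]
```

View pics/crop6.png

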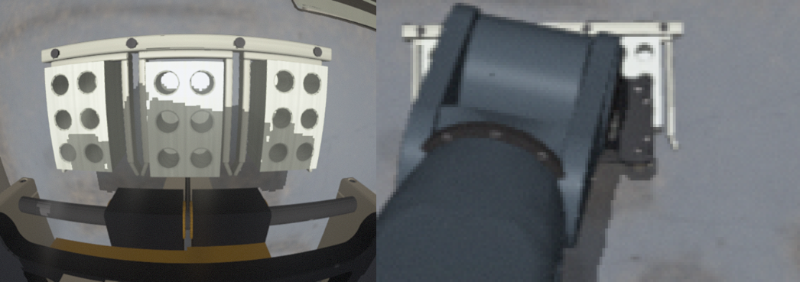

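Wrist view shows a thin gap still at the rail, and the block is still sliding (6 N). Continuing.

{"name": "play_rows", "arguments": {"deltas": [0,0,0,0.001,0,0,0,0,0,0,0.002,0,0,0,0,0,0,0.003,0,0,0,0,0,0,0.004,0,0,0,0,0,0,0.004,0,0,0]}}

```text
time: 12.9
tcp_pos: [0.6103, -0.0874, 0.0151]
tool_rot: [-3.14, 0.007, -0.014]
ft_force: [-6.1, 0.5, 5.1]
grip_width: 0.006
```

{"name": "play_rows", "arguments": {"deltas": [0,0,0,0.001,0,0,0,0,0,0,0.002,0,0,0,0,0,0,0.003,0,0,0,0,0,0,0.003,0,0,0]}}

```text
time: 13.3
tcp_pos: [0.6118, -0.0873, 0.0151]
tool_rot: [-3.139, 0.011, -0.014]
ft_force: [-9.1, -0.4, 8.2]
grip_width: 0.005
```

{"name": "play_rows", "arguments": {"deltas": [0,0,0,0.002,0,0,0,0,0,0,0.003,0,0,0,0,0,0,0.004,0,0,0,0,0,0,0.004,0,0,0]}}

```text
time: 13.7
tcp_pos: [0.6117, -0.0873, 0.0151]
tool_rot: [-3.138, 0.021, -0.013]
ft_force: [-24.3, -1.3, 20.7]
grip_width: 0.001
```

Run:
```python
from h import *
W=cap('wrist')
cv2.imwrite('pics/crop7.png',cv2.resize(W['frame'][40:320,60:580],(800,431),interpolation=3)); print(ctrl.get_state()['ft_force'])
```

```text
[-23.86530955  -1.3035511   19.52672916]
```

View pics/crop7.png

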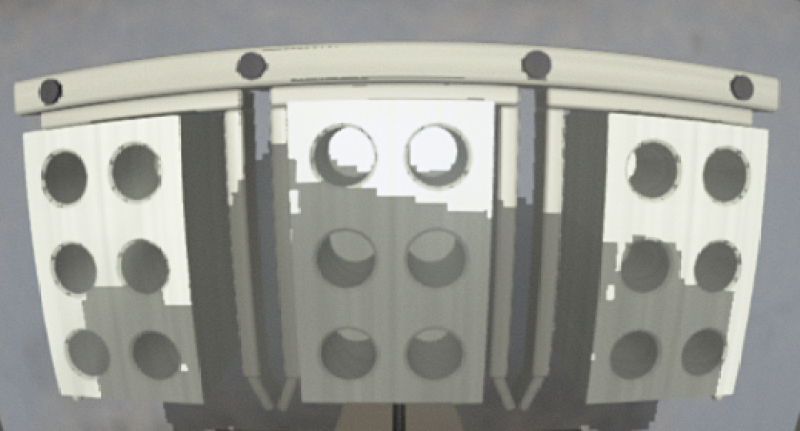

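The TCP stopped dead at x=0.6117 while force rose to 24 N: the block is on the stop, and the picture shows no gap at the rail. Backing off clear.

{"name": "play_rows", "arguments": {"deltas": [0,0,0,-0.003,0,0,0,0,0,0,-0.008,0,0,0,0,0,0,-0.02,0,0,0,0,0,0,-0.04,0,0,0,0,0,0,-0.06,0,-0.02,0,0,0,0,-0.08,0,-0.05,0,0,0,0,-0.1,0,-0.09,0,0,0,0,-0.13,0.03,-0.13,0,0,0,0,-0.16,0.07,-0.16,0,0,0,0,-0.19,0.11,-0.18,0,0,0,0,-0.22,0.15,-0.18,0,0,0,0,-0.25,0.19,-0.18,0,0,0,0,-0.28,0.23,-0.18,0,0,0,0,-0.31,0.27,-0.18,0,0,0,0,-0.31,0.27,-0.18,0,0,0,0,-0.31,0.27,-0.18,0]}}

```text
time: 15.35
tcp_pos: [0.3005, -0.3553, 0.2006]
tool_rot: [-3.139, 0.02, -0.017]
ft_force: [0.2, 0.1, -0.4]
grip_width: 0.006
```

```bash
python3 chk.py pics/x.png
python3 - <<'E'
from h import *
T=cap('top');S=cap('scene');cv2.imwrite('pics/top9.png',T['frame'])
P=cloud(T);z=P[...,2];v,u=np.mgrid[:480,:640]
for n,b in dict(beaker=(160,208,285,325),amber=(432,458,183,212),vial=(472,490,243,260)).items():
    print(n,rect(P,(u>=b[0])&(u<b[1])&(v>=b[2])&(v<b[3])&(z>.008)&(z<.2)))
print('rail',rect(P,(z>.012)&(z<.024)&(u>250)&(u<360)&(v>160)&(v<182)))
print(ctrl.get_state()['ft_force'])
cv2.imwrite('pics/crop9.png',cv2.resize(T['frame'][155:225,240:365],(800,448),interpolation=3))
E
```

```text
top (array([660.6,  -7.7,  48. ,  80.9,  89.3]), array([ 0.6599, -0.0072,  0.039 ]), np.int64(467))
top (array([661.3, -86.7,  47.4,  80.5,  89. ]), array([ 0.6627, -0.0877,  0.0392]), np.int64(473))
top (array([ 659.2, -166.6,   49.4,   81.1,   89.2]), array([ 0.6573, -0.1653,  0.0392]), np.int64(471))
scene (array([662.6,  -3.9,  55.5,  83.6,  89.3]), array([ 0.6612, -0.0026,  0.0389]), np.int64(464))
scene (array([663.5, -81.8,  56.6,  83.8,  89.3]), array([ 0.6632, -0.0805,  0.0387]), np.int64(424))
scene (array([ 6.606e+02, -1.624e+02,  8.410e+01,  5.750e+01,  5.000e-01]), array([ 0.6605, -0.1612,  0.0383]), np.int64(414))
[ 0.30222961 -0.35300042  0.20047625]
beaker (array([383.1, 215.2, 109.7,  87.2,  80.9]), array([0.3743, 0.217 , 0.0738]), np.int64(723))
amber (array([ 630.7, -442.7,   61.3,   65.9,   35.3]), array([ 0.6246, -0.4258,  0.0759]), np.int64(445))
vial (array([ 502.3, -514.5,   21.3,   29. ,   88.9]), array([ 0.498 , -0.5122,  0.0418]), np.int64(95))
rail (array([703. , -87.5, 246.6,  36.5,  89. ]), array([ 0.7105, -0.0877,  0.0167]), np.int64(614))
[0.77598928 1.12304303 0.38884471]
```

View pics/crop9.png

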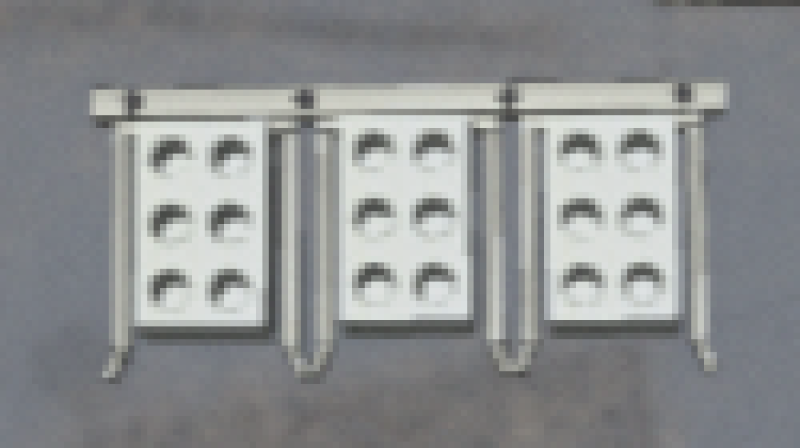

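The middle block lies wells up, square and 1 mm deeper than the line of its neighbours, against the stop. Everything else is where it was. Handing in.

```bash
python3 -c "
from workcell import ctrl
print(ctrl.sign_off())"
```

```text
the job is handed in; nothing more can be done
None
```

The job is done and handed in at about 15.5 s. I tipped the block over with shut fingers so its wells face up. I then gripped it across its width, set it into the empty middle bay, and pushed it against the back stop.

- **Push home:** the tool stopped at x = 0.612 while the force rose to 24 N, so the block is on the stop.
- **Final position:** the overhead view puts the block's centre at (0.661, -0.087) with its top at 39 mm. It is square with the rack, wells up, about 1 mm deeper than the line between its neighbours.
- **Other objects:** the parked blocks, beaker, amber bottle and vial measured within about 3 mm of where they started, which is measurement noise. The robot was clear of everything when I handed in.
- **Disagreement:** the scene and top cameras differed by 4–5 mm in y. I used their mean for the grasp and the block-to-bay offset, on which they agreed, for the placing.

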